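# Fit the upper plate of the pastry stand, then lift the stand level

### The job

Pick up the wooden plate with the hole in its middle and lower it over the post of the pastry stand on the scale until it rests on the collar, without dropping it, and let go of it. Then grip the post above the plate, lift the whole stand about 10 cm up off the scale, and finish while still holding it there, steady and level, with the upper plate seated and the three tarts still on the tray. Do not tip the stand, and leave the plate without a hole and everything else on the table where it is.

Things in the scene. Friction and masses are not known exactly. Their poses are not given: they have to be found in the camera images.
- scale: flat bench scale, fixed to the table: square steel weighing platform 210 x 210 mm whose top is 40 mm above the table, with a lower 50 mm deep control strip on the robot's side; its origin is the centre of its underside, z up, under the middle of the platform
- caddy: pastry stand, loose on the scale: round light wooden tray (210 mm across, 6 mm floor, rim to 12 mm) with an upright round steel post, 20 mm thick, domed top 165 mm above the origin. its origin is the centre of its underside, z up (40 mm above the table at first). About 0.42 kg, 0.72 kg with plate and tarts; its weight lies on the post's line, below the grip
- collar (a point): middle of the flat upper face of the collar (48 mm across) fixed round the stand's post, 80 mm above the stand's origin: the upper plate rests here, the post going through its hole
- grip (a point): point on the post's axis 137 mm above the stand's origin, to grip from above; the post is bare from 85 mm (top of the resting plate) to 155 mm
- tier: upper plate of the stand, flat on the table, loose: light wooden disc 150 mm across, 5 mm thick, round 30 mm hole in its middle, 0.18 kg. its origin is the centre of its underside, z up. Two upright lugs to hold it by, on tabs at its edge, centred 84 mm from the hole along its +x and -x: each 10 mm thick (along x), 40 mm long, up to 40 mm above the origin. Its x axis starts within 30 degrees of the world's
- blank: another plate of the same size, colour and lugs, but without a hole: not part of the stand, leave it; it and the holed plate may lie in either place; its origin is the centre of its underside, z up
- tart0: one of three loose chocolate tarts on the stand's tray, 44 mm across below, 56 mm above, 20 mm high, 40 g, about 66 mm from the post's axis; its origin is the centre of its underside, z up
- tart1: one of three loose chocolate tarts on the stand's tray, 44 mm across below, 56 mm above, 20 mm high, 40 g, about 66 mm from the post's axis; its origin is the centre of its underside, z up
- tart2: one of three loose chocolate tarts on the stand's tray, 44 mm across below, 56 mm above, 20 mm high, 40 g, about 66 mm from the post's axis; its origin is the centre of its underside, z up
- cutter: steel ring cutter, 64 mm across, 40 mm high, bystander; its origin is the centre of its underside, z up. Beyond it and the plates, at x = 0.75 m and more, a fixed bowl 90 mm high and a fixed jar 110 mm high stand out of the way
- brush: pastry brush about 200 mm long, lying in front of the robot, bystander
- cup: steel mug, 84 mm across, 85 mm high, bystander; its origin is the centre of its underside, z up
- moulds: stack of dark tart moulds, 72 mm across, 44 mm high, bystander; its origin is the centre of its underside, z up
Things that resemble listed ones, but are neither listed nor needed, are in the scene too. Leave any black or turquoise look-alike of the tier alone.

How it is judged (in metres and radians):
On the way:
1. the holed plate rests on the stand's collar around the post, released, the stand still on the scale (horizontal distance between tier and caddy below 0.01 m and z of tier in the frame of caddy between 0.076 and 0.085 m and angle between the z axis of tier and the z axis of caddy, either way round below 0.07 rad and contact force between the fingers and tier below 0.1 N and contact force between the fingers and caddy below 0.1 N and height (world z) of caddy below 0.045 m and linear speed of tier below 0.03 m/s and angle between caddy's own z axis and vertical below 0.07 rad), for 0.2 s.
At the end, for the whole second after the job is handed in: Stand held by its post (grasp within 3 cm of its axis), above the plate, 6 to 20 cm above the scale, touching nothing else, tilt under 4 degrees, still (3 cm/s, 0.2 rad/s); plate on the collar within 10 mm and 4 degrees, not touched by the fingers; tarts on the tray (horizontal distance between tier and caddy below 0.01 m and z of tier in the frame of caddy between 0.076 and 0.085 m and angle between the z axis of tier and the z axis of caddy, either way round below 0.07 rad and distance between each of tart0, tart1, tart2 and caddy below 0.105 m and z of tart0 in the frame of caddy between 0.002 and 0.015 m and z of tart1 in the frame of caddy between 0.002 and 0.015 m and z of tart2 in the frame of caddy between 0.002 and 0.015 m and contact force between the fingers and tier below 0.3 N and height (world z) of caddy between 0.1 and 0.24 m and z of the grasp point in the frame of caddy above 0.085 m and angle between caddy's own z axis and vertical below 0.07 rad and linear speed of caddy below 0.03 m/s and angular speed of caddy below 0.2 rad/s and contact force between the fingers and caddy above 2 N and horizontal distance between the grasp point and caddy below 0.03 m and contact force between caddy and scale below 0.05 N and contact force between caddy and blank below 0.05 N and contact force between caddy and cutter below 0.05 N and contact force between caddy and brush below 0.05 N and contact force between caddy and cup below 0.05 N and contact force between caddy and moulds below 0.05 N); the arm keeps its last pose, push and grip.
It fails at once if a tart has come off the stand's tray (distance between any of tart0, tart1, tart2 and caddy above 0.13 m).
It fails at once if the stand has been tipped by more than about 14 degrees (angle between caddy's own z axis and vertical above 0.25 rad).
It fails at once if the holed plate has been dropped down the post (let go more than about 2 cm above the collar) (horizontal distance between tier and caddy below 0.012 m and z of tier in the frame of caddy below 0.17 m and contact force between the fingers and tier below 0.1 N and linear speed of tier above 0.6 m/s).
It fails at once if a bystander (plate without hole, cutter, brush, mug, moulds) has been moved by more than 3 cm (distance of any of blank, cutter, brush, cup, moulds from where it was at the start of the episode above 0.03 m).
It also fails if it takes over 54 s, if anything falls off the work surface, if the arm or the gripper's body presses on something with over 40 N, if the wrist force passes 120 N, or if a joint passes its speed limit or range.

### The arm

A 6-joint arm with a two-finger parallel gripper is mounted at the origin on the work surface. World frame = base frame: x ahead of the robot, y to its left, z up, the work surface at z = 0. Lengths are in mm, angles in rad, forces in N, time in s.
With the tool pointing down it reaches from about 275 to 850 mm from the base axis. Payload 19 kg.
Tool frame: the origin (TCP) lies midway between the tips of the shut fingers; the grasp point (between the pads) lies 19 mm behind it; x points along the fingers, z is the direction in which the jaws open and shut, and the axes are right-handed (so a half turn about x gives the same grasp; the last joint's range is limited). The gripper opens to 85 mm and grips with 20 to 120 N. Pads are 22 mm wide; open, the fingers measure 114 mm over their backs; the gripper's body (76 mm by 85 mm) begins 54 mm behind the grasp point. The pads swing forward as they close: fully open they stand 13 mm farther back than shut.
Start: joints at [-0.134, 0.15, 1.437, -0, 1.554, -0.134], TCP at [574.97, -0.016, 231.267] pointing down, gripper open.
Joint ranges: [-2.8, 2.8], [-0.68, 2.1], [0.12, 2.68], [-1.39, 4.53], [0.16, 2.79], [-2.81, 2.81]. Speed limits (rad/s): [1.89, 1.89, 2.22, 3.01, 3.01, 3.01].

### API

Orientations are given as a rotation vector (axis times angle).
In Python, from plant import status, optics, job_done gives the robot as it stands.
- The arm moves only by the shell command python3 -m creep 'ROWS' [OPENING] [FORCE]. ROWS is JSON, a list of rows, each a list of 6 numbers: the shift along the tool's x, y, z in cm, then the turn, a rotation vector about the tool's x, y, z in degrees. In form: [[x, y, z, rx, ry, rz], ...]. A call has 1 to 8 rows; each row is the pose to reach, as a shift and turn from the pose commanded when the call began, along the tool's axes at that moment; what a row does not reach only later rows make up. A row lasts 1/10 s, in which the tool goes at most 50 mm and 8.59 degrees, less where a joint would pass 70% of its speed; a pose out of reach is approached as far as the arm can. A call with a gripper value outside its range is refused whole. OPENING is the closure, from -1 (fully open) to 1 (shut), so that 0 is half open, set as the call begins (- or left out, the last holds). The fingers move at their own pace and stop on an object; FORCE is the grip in N (left out, the last holds). Time passes only in rows, so rows that repeat a pose let the fingers close. It gives the time, the measured TCP pose, the force and the opening at its end, in the units of the state.
- status.sense(): the state, without advancing time (a new reading comes with each control period).
- optics.camera(name): name is "scene" or "side" or "wrist"; returns a dict with "frame" (400x640x3 uint8, red, green, blue), "K" (3x3 intrinsics, pixels), "k1" (the pictures are not rectified: a ray, as slopes to the right and down, at radius r is drawn at 1 + k1 r^2 times it, then the intrinsics apply), "rvec" (rotation vector, rad) and "tvec" (3), from world to camera coordinates, as OpenCV has them. Camera axes: x right, y down, z forward; pixel columns grow to the right and rows downward; lengths in mm; the calibration is good to about 2 mm. A picture is of the moment at which its call begins. There is no depth.
- job_done(): hands the job in, once; it reports no verdict.
The state is a dict: "time_s": time; "joint_pos": joint angles; "qvel": joint speeds; "joint_torque": joint torques, N m; "ee_pos": TCP position; "tool_rot": TCP orientation; "ft_force": force on the tool from outside, world axes, zero at the start; "torque": the same for the moment, N m; "width": opening from 0.0 (shut) to 1.0 (fully open).
Only numpy, scipy, OpenCV 4.12 (cv2) and the standard library are available. Lean on these libraries where they do the work, as an engineer would, in place of code of your own. Each camera call takes 0.05 s, during which the arm holds its last target. There are 200 camera calls.

## Working session

There is one attempt and no reset: what is moved stays moved. The work goes in short steps, Python scripts to look and compute and a shell command to move; the robot and the scene stay as the last step left them, time stands still between calls to the robot, and variables do not carry over. Pictures are saved under pics/ and viewed, about 8 in all and at most 12, crops included, and the job is handed in when it is done.

```bash
mkdir -p pics; ls; cat > h.py <<'E'
import numpy as np, cv2, json
from scipy.spatial.transform import Rotation as R
def snap(optics,name,fn):
    c=optics.camera(name); cv2.imwrite(f'pics/{fn}.png',c['frame'][:,:,::-1])
    np.savez(f'pics/{fn}.npz',**{k:np.array(c[k]) for k in ('K','k1','rvec','tvec')}); return c
def ray(fn,px):
    c=np.load(f'pics/{fn}.npz'); K=c['K'];k1=float(c['k1'])
    d=np.array([(px[0]-K[0,2])/K[0,0],(px[1]-K[1,2])/K[1,1]]); u=d.copy()
    for _ in range(30): u=d/(1+k1*(u@u))
    Rm=R.from_rotvec(c['rvec'].ravel()).as_matrix(); t=c['tvec'].ravel()
    return -Rm.T@t, Rm.T@np.array([u[0],u[1],1])
def atz(fn,px,z):
    o,d=ray(fn,px); return o+d*(z-o[2])/d[2]
def proj(fn,P):
    c=np.load(f'pics/{fn}.npz'); K=c['K']; p=R.from_rotvec(c['rvec'].ravel()).apply(np.atleast_2d(P))+c['tvec'].ravel()
    u=p[:,:2]/p[:,2:]; u=u*(1+float(c['k1'])*(u**2).sum(1,keepdims=True)); return u*[K[0,0],K[1,1]]+[K[0,2],K[1,2]]
E
python3 - <<'E'
from h import *
from plant import status,optics
print(status.sense())
for n in('scene','side','wrist'): snap(optics,n,n+'0')
a=cv2.imread('pics/scene0.png');b=cv2.imread('pics/side0.png')
for n in('scene0','side0'): c=np.load(f'pics/{n}.npz'); print(n,ray(n,(320,200)),c['k1'])
E
```

```text
pics
{'time_s': 0.0, 'joint_pos': array([-1.33964005e-01,  1.50999065e-01,  1.43803570e+00, -1.31900502e-05,
        1.55382038e+00, -1.33989550e-01]), 'qvel': array([-7.56198559e-04,  5.01313856e-04,  7.16717519e-04, -1.05866407e-03,
       -2.42565658e-03,  1.84114439e-05]), 'joint_torque': array([ 9.08163997e-05, -7.13061190e+01, -5.70858908e+01, -1.86872212e-04,
        9.14935896e-03,  2.21375326e-04]), 'ee_pos': array([5.74743963e+02, 3.11124302e-02, 2.30665706e+02]), 'tool_rot': array([1.01955693e-04, 1.57204926e+00, 1.42452899e-04]), 'ft_force': array([-0.46558493, -1.28812739,  0.27717855]), 'torque': array([-0.06976725, -0.03373571, -0.00547776]), 'width': 1.001661565489144}
scene0 (array([1266.75018302, -379.95122107,  883.62250875]), array([-0.65185259,  0.31924547, -0.68787535])) -0.09440656823485712
side0 (array([ 288.29716033, 1044.70093481,  874.55553049]), array([ 0.20185435, -0.80267513, -0.56126609])) -0.028422840926296582
```

View pics/scene0.png

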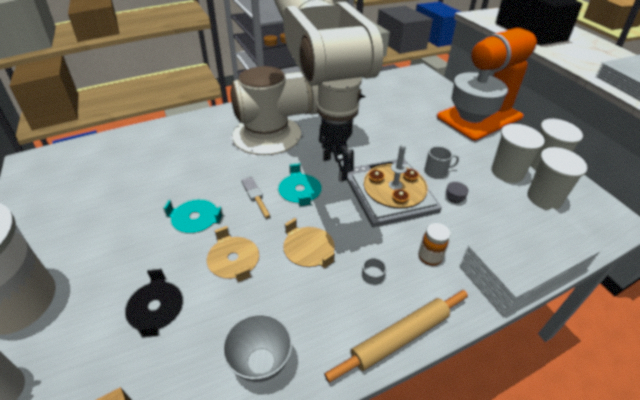

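View pics/side0.png

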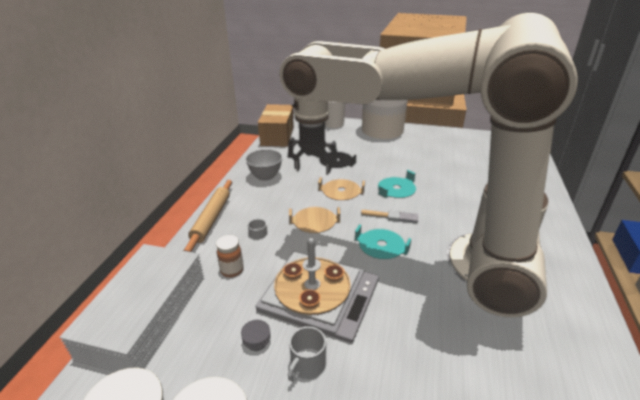

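The scene view shows these candidates:
- wooden plate with a hole at (233,256)
- wooden plate without a hole at (310,246)
- turquoise look-alikes at (195,215) and (300,187)
- black look-alike at (154,305)

The stand's post is at (400,160). The side view agrees, with the holed plate at (342,188) and the blank at (315,219). I choose the plate at scene (233,256) and will check it in close crops.

```bash
python3 - <<'E'
import cv2,numpy as np
a=cv2.imread('pics/scene0.png');b=cv2.imread('pics/side0.png')
f=lambda i,x,y,w,h:cv2.resize(i[y:y+h,x:x+w],None,fx=5,fy=5,interpolation=cv2.INTER_CUBIC)
cv2.imwrite('pics/c1.png',np.vstack([f(a,190,215,160,60),f(b,270,165,160,60)]))
cv2.imwrite('pics/c2.png',np.hstack([f(a,345,140,80,110),f(b,270,230,80,110)]))
E
```

```text
(no output)
```

View pics/c1.png

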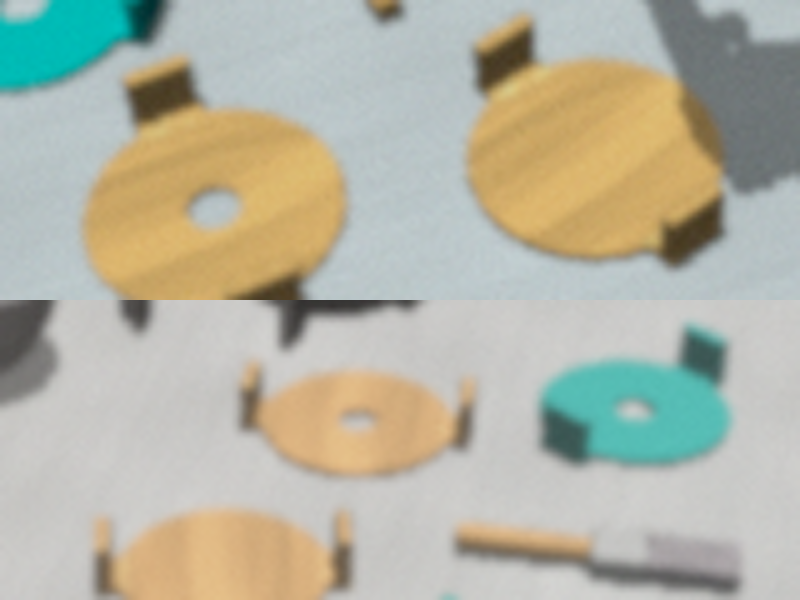

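View pics/c2.png

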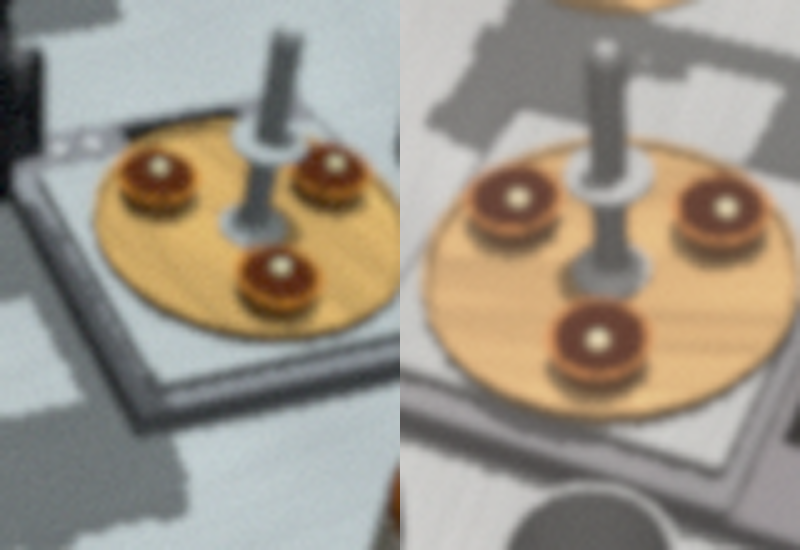

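Close crops: the plate at scene (233,256.4) and side (341.6,188.6) has a real hole, with the table visible through it. The other wooden plate is solid. The post top is at scene (402,147) and side (311,239). The collar is at scene (398.6,167.6) and side (312,265.6).

```bash
cat >> h.py <<'E'
def tri(*obs):
    A=np.zeros((3,3));b=np.zeros(3)
    for f,p in obs:
        o,d=ray(f,p);d=d/np.linalg.norm(d);M=np.eye(3)-np.outer(d,d);A+=M;b+=M@o
    return np.linalg.solve(A,b)
E
python3 - <<'E'
from h import *
np.set_printoptions(precision=1,suppress=True)
S,D='scene0','side0'
for n,s,d,z in [('hole',(233,256.4),(341.6,188.6),4),('lugnear',(221.6,229.4),(363.6,181),40),('lugfar',(0,0),(321,178.6),40),('dome',(402,147.4),(311,239.4),203),('collar',(398.6,167.6),(312,265.6),120)]:
    print(n,atz(S,s,z),atz(D,d,z),tri((S,s),(D,d)))
print('cup',atz(D,(309,345),85),'moulds',atz(D,(256,333),44), 'blank',atz(S,(310,247),5),atz(D,(315,219),5),'jar',atz(S,(437,230),110),'cutter',atz(S,(374,264),40),'bowl',atz(S,(258,340),90))
E
```

```text
hole [ 541.7 -295.7    4. ] [ 538.2 -296.2    4. ] [ 539.3 -296.2    2.9]
lugnear [ 461.7 -301.4   40. ] [ 456.3 -313.    40. ] [ 458.2 -303.4   42.1]
lugfar [-2878.8 -1408.     40. ] [ 619.9 -293.5   40. ] [ 573.3 -359.2  430.5]
dome [516.7 255.2 203. ] [509.6 262.2 203. ] [511.5 258.6 199.2]
collar [511.3 261.6 120. ] [506.9 269.1 120. ] [507.8 264.9 116.1]
cup [458.1 484.2  85. ] moulds [601.3 452.4  44. ] blank [600.9 -82.9   5. ] [589.8 -79.7   5. ] jar [769.7 216.  110. ] cutter [752.9  37.1  40. ] bowl [ 856.1 -320.5   90. ]
```

```bash
python3 -m creep '[[1,-5,-2,0,0,0],[2,-10,-4,0,0,0],[2,-15,-6,0,0,0],[3,-20,-8,0,0,0],[3,-25,-10,0,0,0],[3,-30,-12,0,0,0],[3,-30.3,-12,0,0,0],[3,-30.3,-12,0,0,0]]' -1 60; python3 - <<'E'
from h import *
from plant import status,optics
snap(optics,'wrist','wrist1'); snap(optics,'scene','scene1')
print(np.round(proj('wrist1',[[540,-296,5],[458,-303,40],[622,-290,40]]),0))
E
```

```text
time_s: 0.95
ee_pos: [453.4, -306.0, 200.8]
tool_rot: [0.003, 1.572, -0.003]
ft_force: [0.2, 0.7, -0.2]
width: 1.0
[[395. 162.]
 [324. 176.]
 [483. 163.]]
```

View pics/wrist1.png

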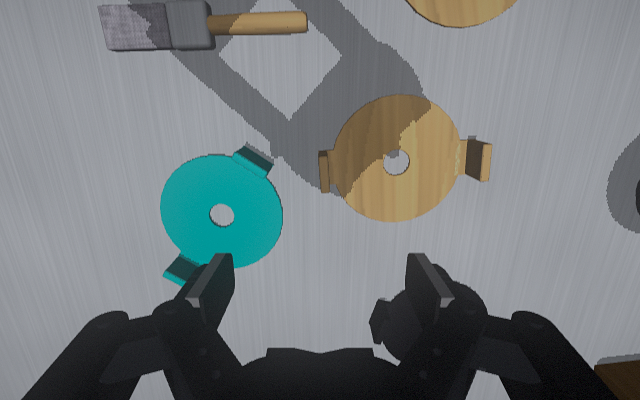

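The wrist view confirms the holed plate: hole at (396,162), left lug around (324,170), right lug around (485,162). I'll enlarge the lugs.

```bash
python3 - <<'E'
from h import *
a=cv2.imread('pics/wrist1.png')
cv2.imwrite('pics/c3.png',cv2.resize(a[130:210,310:500],None,fx=4,fy=4,interpolation=cv2.INTER_CUBIC))
print(ray('wrist1',(320,200)))
E
```

```text
(array([ 453.95054659, -226.93978187,  344.06384559]), array([-7.41149443e-04, -3.20035723e-01, -9.47460145e-01]))
```

View pics/c3.png

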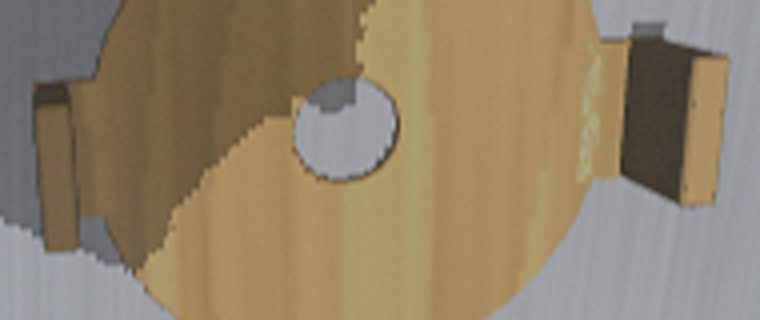

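```bash
python3 - <<'E'
from h import *
from plant import status
np.set_printoptions(precision=1,suppress=True)
a,b,h=[atz('wrist1',p,z) for p,z in [((324.3,174.5),40),((486.2,162.8),40),((396.5,162.3),5)]]
print(a,b,h,np.linalg.norm(b-a),(a+b)/2,np.degrees(np.arctan2(*(b-a)[[1,0]])))
s=status.sense();T=R.from_rotvec(s['tool_rot']);print(s['ee_pos'],T.inv().apply(a-s['ee_pos']),T.as_matrix())
E
```

```text
[ 458.3 -301.5   40. ] [ 625.7 -289.6   40. ] [ 542.  -295.9    5. ] 167.83921998452098 [ 542.  -295.5   40. ] 4.049628784235331
[ 454.7 -303.3  201. ] [161.    1.8   3.7] [[-0.  0.  1.]
 [ 0.  1. -0.]
 [-1.  0. -0.]]
```

The two lugs measure 167.8 mm apart (168 mm given) and the hole agrees to 0.5 mm. A turquoise lug lies close to the near lug, so I'll descend with the gripper half open.

```bash
python3 -m creep '[[3,0.15,0.33,-4,0,0],[6,0.15,0.33,-4,0,0],[9,0.15,0.33,-4,0,0],[12,0.15,0.33,-4,0,0],[14,0.15,0.33,-4,0,0],[14,0.15,0.33,-4,0,0],[14,0.15,0.33,-4,0,0]]' 0 60; python3 - <<'E'
from h import *
from plant import status,optics
a=snap(optics,'wrist','wrist2')['frame'];
s=status.sense();T=R.from_rotvec(s['tool_rot']);print(s['ee_pos'],s['width'],T.inv().apply(np.array([458.3,-301.5,10])-s['ee_pos']))
E
```

```text
time_s: 1.75
ee_pos: [458.8, -300.9, 62.0]
tool_rot: [-0.056, 1.57, 0.056]
ft_force: [0.2, -0.7, 0.9]
width: 0.501
[ 459.01550389 -301.31842217   62.55638627] 0.4986040328962585 [52.55580918 -0.08101196 -0.77395864]
```

View pics/wrist2.png

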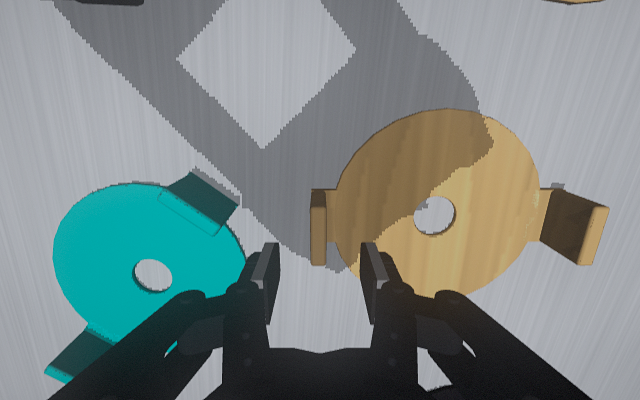

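The lug sits between the pads at (319,227) and the turquoise lug is clear of the finger, so I descend and grip.

```bash
python3 -m creep '[[2,0,-0.03,0,0,0],[4,0,-0.03,0,0,0],[5,0,-0.03,0,0,0],[5.25,0,-0.03,0,0,0],[5.25,0,-0.03,0,0,0]]' 0 80 && python3 -m creep '[[0,0,0,0,0,0],[0,0,0,0,0,0],[0,0,0,0,0,0],[0,0,0,0,0,0],[0,0,0,0,0,0],[0,0,0,0,0,0]]' 1 80 && python3 -m creep '[[-0.3,0,0,0,0,0],[-0.8,0,0,0,0,0],[-1.5,0,0,0,0,0],[-2.5,0,0,0,0,0],[-3.5,0,0,0,0,0],[-4.5,0,0,0,0,0],[-5,0,0,0,0,0],[-5,0,0,0,0,0]]'
```

```text
time_s: 2.3
ee_pos: [458.3, -301.7, 9.5]
tool_rot: [-0.055, 1.57, 0.055]
ft_force: [0.1, -1.0, -0.1]
width: 0.498
time_s: 2.9
ee_pos: [458.3, -301.8, 9.7]
tool_rot: [-0.056, 1.569, 0.054]
ft_force: [-1.7, 1.7, 7.2]
width: 0.099
time_s: 3.7
ee_pos: [458.3, -301.8, 59.8]
tool_rot: [-0.056, 1.569, 0.054]
ft_force: [-0.8, -0.0, -1.7]
width: 0.105
```

```bash
python3 -m creep '[[-2,0,0,0,0,0],[-5,0,0,0,0,0],[-8.5,0,0,0,0,0],[-12,0,0,0,0,0],[-15.5,0,0,0,0,0],[-17.5,0,0,0,0,0],[-18.5,0,0,0,0,0],[-18.5,0,0,0,0,0]]' && python3 -m creep '[[0,1.5,0,0,0,0],[0,5,0,0,0,0],[0,9,0,0,0,0],[0,13,0,0,0,0],[0,17,0,0,0,0],[0,21,0,0,0,0],[0,25,0,0,0,0],[0,29,0,0,0,0]]' && python3 -m creep '[[0,4,0,0,0,0],[0,8,0,0,0,0],[0,11,0,0,0,0],[0,13,0,0,0,0],[0,14,0,0,0,0],[0,14,0,0,0,0],[0,14,0,0,0,0]]'; python3 - <<'E'
from h import *
from plant import status,optics
for n in('wrist','side','scene'): snap(optics,n,n+'3')
f=lambda n,x,y,w,h:cv2.resize(cv2.imread(f'pics/{n}.png')[y:y+h,x:x+w],(400,300),interpolation=cv2.INTER_CUBIC)
cv2.imwrite('pics/c4.png',np.vstack([np.hstack([f('wrist3',0,0,640,400),f('wrist3',320,150,160,120)]),np.hstack([f('side3',230,150,160,120),f('scene3',320,110,120,90)])]))
s=status.sense();print(s['ee_pos'],s['tool_rot'],s['width'],s['ft_force'])
E
```

```text
time_s: 4.5
ee_pos: [458.2, -301.7, 244.2]
tool_rot: [-0.055, 1.569, 0.054]
ft_force: [0.3, -0.3, -1.6]
width: 0.102
time_s: 5.3
ee_pos: [436.4, -10.1, 242.3]
tool_rot: [-0.054, 1.572, 0.055]
ft_force: [0.7, 0.5, -1.4]
width: 0.108
time_s: 6.0
ee_pos: [427.8, 126.9, 243.2]
tool_rot: [-0.055, 1.571, 0.055]
ft_force: [0.2, -0.1, -1.2]
width: 0.1
[428.05933409 126.57699495 243.62710932] [-0.05396996  1.57041652  0.05373833] 0.10291989494830357 [-0.42290335  0.7406076  -1.3251898 ]
```

View pics/c4.png

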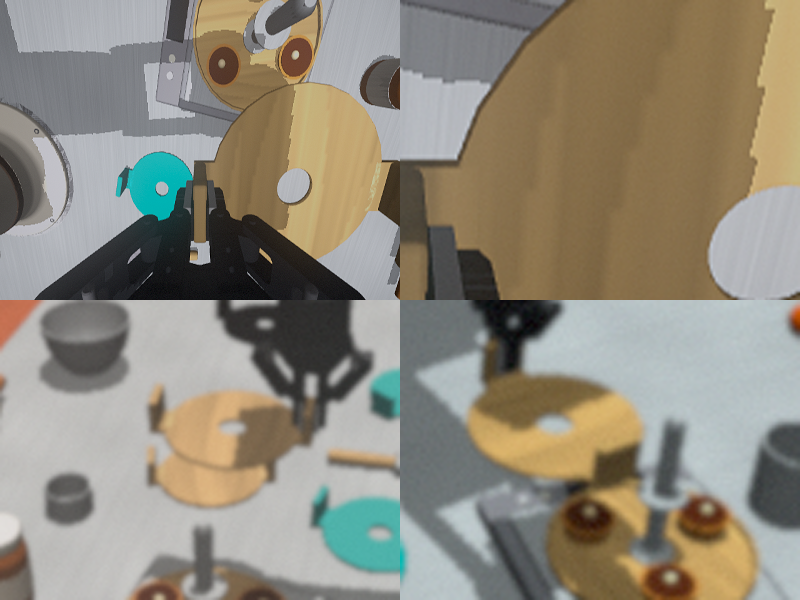

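The plate is held level, with the hole at wrist px (472,245). The stand's collar is at about (424,37) and the dome at about (487,8). I'll enlarge that area and fit the hole with code.

```bash
python3 - <<'E'
from h import *
a=cv2.imread('pics/wrist3.png')
cv2.imwrite('pics/c5.png',cv2.resize(a[0:120,370:530],None,fx=5,fy=5,interpolation=cv2.INTER_CUBIC))
hsv=cv2.cvtColor(a,cv2.COLOR_BGR2HSV); m=(hsv[:,:,1]<50).astype(np.uint8)
n,l,st,ce=cv2.connectedComponentsWithStats(m); k=l[245,472]; print(st[k],ce[k])
c=max(cv2.findContours((l==k).astype(np.uint8),0,1)[0],key=len); print(cv2.fitEllipse(c))
E
```

```text
[ 443  224   53   47 1903] [469.06305833 247.28428797]
((469.0669250488281, 247.2841796875), (42.47822952270508, 54.95626449584961), 59.20225143432617)
```

View pics/c5.png

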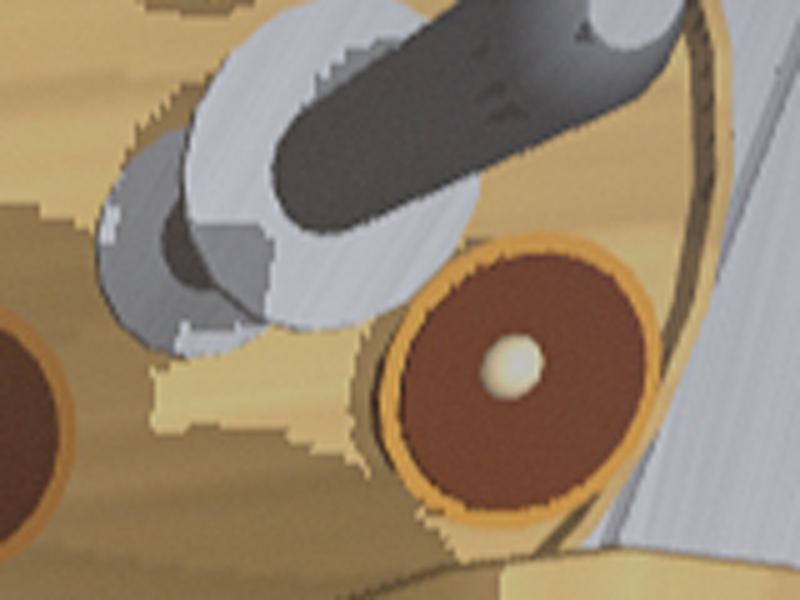

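```bash
python3 - <<'E'
from h import *
from scipy.optimize import least_squares
from plant import status
np.set_printoptions(precision=2,suppress=True)
W='wrist3'; px=lambda L:[(370+x/5,y/5) for x,y in L]
def fit(L,r,z):
    P=np.array([atz(W,p,z)[:2] for p in px(L)])
    s=least_squares(lambda c:np.hypot(*(P-c).T)-r,P.mean(0)); return s.x,s.fun
print('collar',*fit([(186,160),(482,180),(325,329),(212,260),(262,310),(215,75),(250,30),(420,285)],24,120))
print('postbase',*fit([(274,175),(285,208),(325,234),(352,228)],10,120))
print('dome rim centre-ish',atz(W,(370+630/5,10/5),203))
s=status.sense();T=R.from_rotvec(s['tool_rot']);e=s['ee_pos'];z=T.as_matrix()[:,2]
print(e,z,'hole pred',e+84*z,'hole seen',atz(W,(469.07,247.28),e[2]-9.7+2.5))
E
```

```text
collar [512.26 263.39] [ 0.12 -0.39  0.64 -0.55 -0.19 -0.1   0.08 -0.1 ]
postbase [512.31 263.01] [ 0.02 -0.09  0.15 -0.1 ]
dome rim centre-ish [512.65 261.85 203.  ]
[428.06 126.58 243.63] [ 1.    0.07 -0.  ] hole pred [511.86 132.33 243.6 ] hole seen [511.35 133.27 236.43]
```

Collar fit, post base and dome agree at about (512.3, 263.2) with sub-millimetre residuals. The seen hole matches kinematics within 1 mm. Moving the hole over the post.

```bash
python3 -m creep '[[0,1.5,0.1,0,0,0],[0,4.5,0.3,0,0,0],[0,7.5,0.55,0,0,0],[0,10.5,0.8,0,0,0],[0,12.3,0.95,0,0,0],[0,13,0.97,0,0,0],[0,13,0.97,0,0,0],[0,13,0.97,0,0,0]]'; python3 - <<'E'
from h import *
from plant import status,optics
np.set_printoptions(precision=2,suppress=True)
E=[];Z=[]
for i in range(3): a=snap(optics,'wrist','wrist4')['frame']; s=status.sense(); E.append(s['ee_pos']);T=R.from_rotvec(s['tool_rot']).as_matrix();Z.append(T[:,2])
e=np.mean(E,0);z=np.mean(Z,0);print(e,z,e+84*z)
u=proj('wrist4',[e+84*z])[0].astype(int);print(u,proj('wrist4',[[512.3,263.2,205]]))
x,y=max(u[0]-80,0),max(u[1]-60,0)
cv2.imwrite('pics/c6.png',cv2.resize(a[y:y+120,x:x+160,::-1],None,fx=5,fy=5,interpolation=cv2.INTER_CUBIC));print(x,y)
E
```

```text
time_s: 6.95
ee_pos: [428.8, 256.9, 243.7]
tool_rot: [-0.055, 1.57, 0.054]
ft_force: [-0.3, 0.0, -1.0]
width: 0.1
[428.76 256.86 243.88] [1.   0.07 0.  ] [512.56 262.63 243.89]
[475 253] [[445.82 224.24]]
395 193
```

View pics/c6.png

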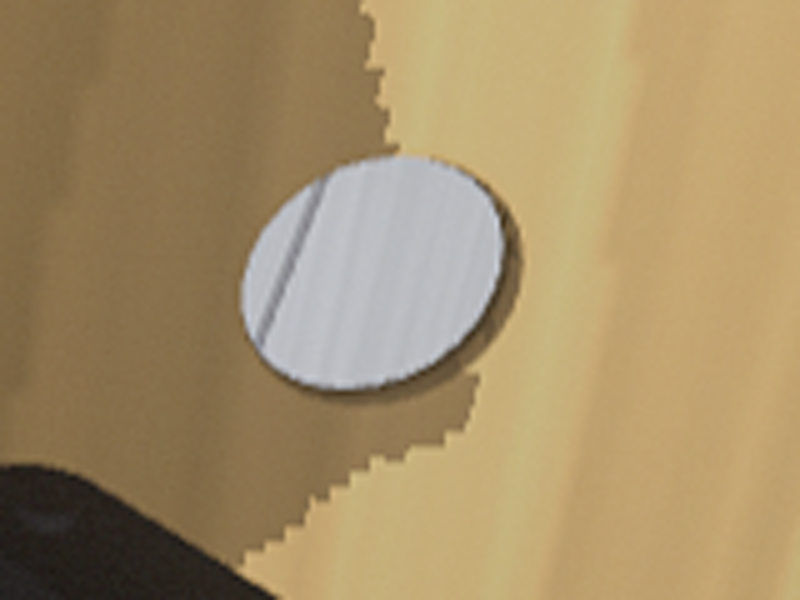

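The wrist view looks obliquely through the hole at the platform, so the post at (446,224) is hidden behind the plate, as geometry predicts. Numbers put the hole within 1 mm of the post, so I lower with force checks.

```bash
python3 -m creep '[[1,0,0,0,0,0],[2,0,0,0,0,0],[3,0,0,0,0,0],[3.8,0,0,0,0,0],[4.4,0,0,0,0,0],[4.8,0,0,0,0,0],[5,0,0,0,0,0],[5,0,0,0,0,0]]' && python3 - <<'E'
from h import *
from plant import status,optics
for n in('side','scene'): snap(optics,n,n+'5')
f=lambda n,x,y,w,h:cv2.resize(cv2.imread(f'pics/{n}.png')[y:y+h,x:x+w],(400,400),interpolation=cv2.INTER_CUBIC)
cv2.imwrite('pics/c7.png',np.hstack([f('side5',250,200,130,130),f('scene5',335,110,130,130)]))
E
```

```text
time_s: 7.9
ee_pos: [428.6, 257.8, 193.7]
tool_rot: [-0.055, 1.57, 0.055]
ft_force: [-0.3, 0.1, -1.2]
width: 0.103
```

View pics/c7.png

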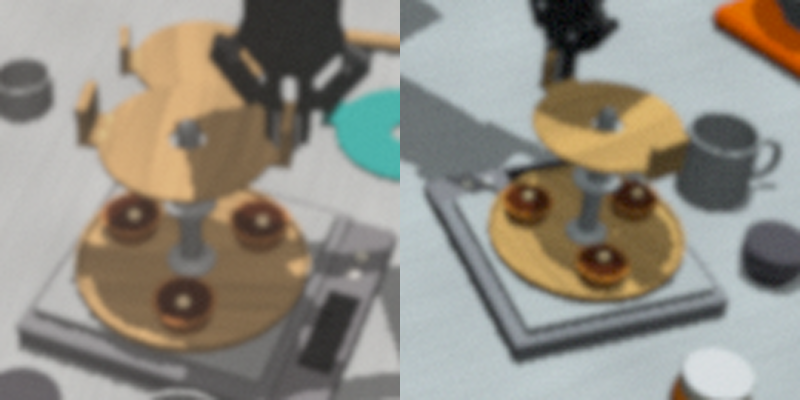

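Both views show the post tip coming up centred through the hole (side ~(188,132), scene ~(607,120) in the crop), with no contact force. Lowering on.

```bash
python3 -m creep '[[0.8,0,0,0,0,0],[1.8,0,0,0,0,0],[2.8,0,0,0,0,0],[3.8,0,0,0,0,0],[4.8,0,0,0,0,0],[5.5,0,0,0,0,0],[6.0,0,0,0,0,0],[6.0,0,0,0,0,0]]' && python3 -m creep '[[0.15,0,0,0,0,0],[0.25,0,0,0,0,0],[0.25,0,0,0,0,0]]' && python3 -m creep '[[0.1,0,0,0,0,0],[0.1,0,0,0,0,0],[0.1,0,0,0,0,0]]'
```

```text
time_s: 8.8
ee_pos: [428.4, 257.7, 133.1]
tool_rot: [-0.055, 1.571, 0.055]
ft_force: [-0.0, -0.3, -1.8]
width: 0.106
time_s: 9.1
ee_pos: [428.6, 257.8, 131.4]
tool_rot: [-0.055, 1.57, 0.055]
ft_force: [-0.3, -0.1, -1.6]
width: 0.104
time_s: 9.4
ee_pos: [428.6, 257.8, 130.3]
tool_rot: [-0.055, 1.57, 0.055]
ft_force: [0.2, 0.0, -1.8]
width: 0.099
```

```bash
python3 -m creep '[[0.1,0,0,0,0,0],[0.1,0,0,0,0,0],[0.1,0,0,0,0,0]]' && python3 -m creep '[[0.1,0,0,0,0,0],[0.1,0,0,0,0,0],[0.1,0,0,0,0,0]]'
```

```text
time_s: 9.7
ee_pos: [428.6, 257.8, 129.6]
tool_rot: [-0.055, 1.57, 0.055]
ft_force: [-2.9, 0.6, 4.7]
width: 0.103
time_s: 10.0
ee_pos: [428.6, 257.9, 129.1]
tool_rot: [-0.055, 1.57, 0.055]
ft_force: [-9.1, -0.9, 14.2]
width: 0.101
```

Contact reached as predicted (TCP z 129.6). Back off the press slightly, release, and rise.

```bash
python3 -m creep '[[-0.1,0,0,0,0,0],[-0.12,0,0,0,0,0],[-0.12,0,0,0,0,0]]' && python3 -m creep '[[0,0,0,0,0,0],[0,0,0,0,0,0],[0,0,0,0,0,0],[0,0,0,0,0,0],[0,0,0,0,0,0]]' 0.2 && python3 -m creep '[[-1,0,0,0,0,0],[-2.5,0,0,0,0,0],[-5,0,0,0,0,0],[-8,0,0,0,0,0],[-11,0,0,0,0,0],[-13,0,0,0,0,0],[-13,0,0,0,0,0],[-13,0,0,0,0,0]]' ; python3 - <<'E'
from h import *
from plant import status,optics
np.set_printoptions(precision=2,suppress=True)
for n in('wrist','side','scene'): snap(optics,n,n+'6')
s=status.sense();print(s['ee_pos'],s['tool_rot'],s['joint_pos'])
f=lambda n,x,y,w,h:cv2.resize(cv2.imread(f'pics/{n}.png')[y:y+h,x:x+w],(400,300),interpolation=cv2.INTER_CUBIC)
u=proj('wrist6',[[512.3,263.2,205]])[0];print(u)
x,y=int(u[0])-80,max(0,min(int(u[1])-60,280))
cv2.imwrite('pics/c8.png',np.vstack([np.hstack([f('wrist6',0,0,640,400),f('wrist6',x,y,160,120)]),np.hstack([f('side6',240,210,160,120),f('scene6',320,120,160,120)])]))
print(x,y)
E
```

```text
time_s: 10.3
ee_pos: [428.6, 257.8, 129.6]
tool_rot: [-0.055, 1.57, 0.055]
ft_force: [-1.4, 0.2, 4.7]
width: 0.101
time_s: 10.8
ee_pos: [428.6, 257.8, 129.4]
tool_rot: [-0.055, 1.57, 0.055]
ft_force: [-0.6, 0.2, -0.5]
width: 0.4
time_s: 11.6
ee_pos: [428.6, 257.8, 259.9]
tool_rot: [-0.055, 1.569, 0.055]
ft_force: [0.3, -0.5, -0.3]
width: 0.4
[428.29 257.67 258.71] [-0.06  1.57  0.05] [ 0.39 -0.01  1.56  0.    1.6   0.32]
[436.72 216.71]
356 156
```

View pics/c8.png

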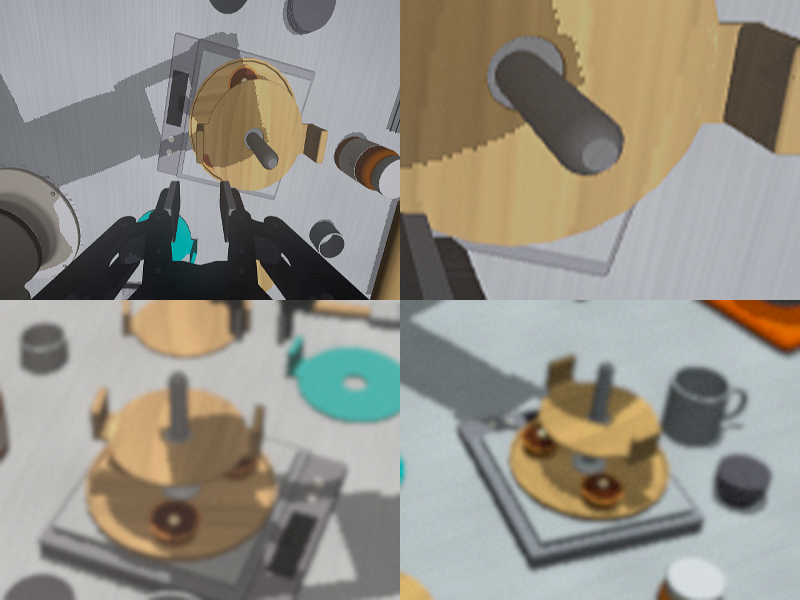

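The plate sits flat on the collar around the post, released, with the stand level. The dome is at wrist px (436,218), predicted (437,217). Next I grip the post.

```bash
python3 -m creep '[[0,0,2,0,0,0],[0,0,5,0,0,0],[0,0,7.5,0,0,0],[0,-0.05,8.39,0,0,0],[0,-0.05,8.39,0,0,0],[0,-0.05,8.39,0,0,0]]' -0.3 && python3 -m creep '[[1.5,0,0,0,0,0],[4,0,0,0,0,0],[6.5,0,0,0,0,0],[8.5,0,0,0,0,0],[9.8,0,0,0,0,0],[10.15,0,0,0,0,0],[10.15,0,0,0,0,0]]'
```

```text
time_s: 12.35
ee_pos: [511.6, 263.1, 259.1]
tool_rot: [-0.055, 1.571, 0.055]
ft_force: [-0.2, -0.1, -0.1]
width: 0.65
time_s: 13.05
ee_pos: [512.1, 263.1, 158.0]
tool_rot: [-0.055, 1.57, 0.055]
ft_force: [0.8, -0.3, 0.2]
width: 0.65
```

```bash
python3 -m creep '[[0,0,0,0,0,0],[0,0,0,0,0,0],[0,0,0,0,0,0],[0,0,0,0,0,0],[0,0,0,0,0,0],[0,0,0,0,0,0],[0,0,0,0,0,0]]' 1 90 && python3 -m creep '[[-0.1,0,0,0,0,0],[-0.3,0,0,0,0,0],[-0.6,0,0,0,0,0],[-0.9,0,0,0,0,0],[-1.2,0,0,0,0,0],[-1.5,0,0,0,0,0],[-1.5,0,0,0,0,0]]'
```

```text
time_s: 13.75
ee_pos: [512.3, 263.2, 158.6]
tool_rot: [-0.055, 1.57, 0.055]
ft_force: [-3.6, -0.3, 5.4]
width: 0.21
time_s: 14.45
ee_pos: [512.5, 263.2, 173.5]
tool_rot: [-0.055, 1.57, 0.055]
ft_force: [-0.5, 1.1, -7.0]
width: 0.21
```

Held weight is 7.0 N, matching 0.72 kg. I lift the rest gently.

```bash
python3 -m creep '[[-0.3,0,0,0,0,0],[-0.8,0,0,0,0,0],[-1.5,0,0,0,0,0],[-2.3,0,0,0,0,0],[-3.1,0,0,0,0,0],[-3.9,0,0,0,0,0],[-4.7,0,0,0,0,0],[-5.5,0,0,0,0,0]]' && python3 -m creep '[[-0.8,0,0,0,0,0],[-1.6,0,0,0,0,0],[-2.2,0,0,0,0,0],[-2.6,0,0,0,0,0],[-2.9,0,0,0,0,0],[-3,0,0,0,0,0],[-3,0,0,0,0,0],[-3,0,0,0,0,0]]' && python3 -m creep '[[0,0,0,0,0,0],[0,0,0,0,0,0],[0,0,0,0,0,0],[0,0,0,0,0,0],[0,0,0,0,0,0]]'; python3 - <<'E'
from h import *
from plant import status,optics
np.set_printoptions(precision=2,suppress=True)
for n in('wrist','side','scene'): snap(optics,n,n+'7')
s=status.sense();print(s['ee_pos'],s['ft_force'],s['torque'],s['qvel'])
E=lambda p:p+np.array([0,0,100])
# tarts/edges check by code: chocolate blobs vs. predicted rise
for n in('side','scene'):
    for k in '67':
        h=cv2.cvtColor(cv2.imread(f'pics/{n}{k}.png'),cv2.COLOR_BGR2HSV)
        m=cv2.inRange(h,(0,90,20),(12,255,130)); m[:130]=0;m[340:]=0;m[:,:240]=0;m[:,460:]=0
        _,_,st,ce=cv2.connectedComponentsWithStats(m)
        print(n+k,[tuple(ce[i].round(0))+(int(st[i,4]),) for i in range(1,len(st)) if st[i,4]>15])
a,b=[np.array(cv2.imread(f'pics/side{k}.png')) for k in '67']
x=[cv2.resize(cv2.imread(f'pics/{n}7.png')[y0:y0+150,x0:x0+200],(400,300),interpolation=cv2.INTER_CUBIC) for n,x0,y0 in(('side',210,160),('scene',300,90))]
cv2.imwrite('pics/c9.png',np.hstack(x))
E
```

```text
time_s: 15.25
ee_pos: [512.3, 263.1, 228.8]
tool_rot: [-0.055, 1.57, 0.055]
ft_force: [0.1, -0.1, -6.0]
width: 0.213
time_s: 16.05
ee_pos: [512.2, 263.1, 257.7]
tool_rot: [-0.055, 1.571, 0.055]
ft_force: [0.5, 0.2, -6.3]
width: 0.211
time_s: 16.55
ee_pos: [512.3, 263.1, 258.0]
tool_rot: [-0.055, 1.57, 0.055]
ft_force: [-0.4, 0.6, -6.2]
width: 0.213
[512.32 263.12 257.99] [ 0.6   0.16 -7.04] [-0.03  0.01 -0.02] [-0. -0.  0. -0.  0.  0.]
side6 [(np.float64(337.0), np.float64(276.0), 21), (np.float64(310.0), np.float64(298.0), 176)]
side7 [(np.float64(337.0), np.float64(247.0), 46), (np.float64(308.0), np.float64(270.0), 202)]
scene6 [(np.float64(374.0), np.float64(175.0), 36), (np.float64(400.0), np.float64(195.0), 66)]
scene7 [(np.float64(379.0), np.float64(151.0), 41), (np.float64(405.0), np.float64(170.0), 68)]
```

```bash
python3 - <<'E'
from h import *
for n,P in (('side',[(310,298),(337,276)]),('scene',[(400,195),(374,175)])):
    for p in P: q=atz(n+'6',p,66); print(n,p,'->',proj(n+'7',[q+[0,0,99.5]])[0].round(0))
from plant import job_done
print(job_done())
E
```

```text
side (310, 298) -> [309. 270.]
side (337, 276) -> [338. 248.]
scene (400, 195) -> [405. 170.]
scene (374, 175) -> [377. 150.]
the job is handed in; nothing more can be done
None
```

The holed plate is on the stand's collar and released. I gripped the stand by its post, lifted it 99.5 mm off the scale, and handed the job in at about 17 s while still holding it.

**How it went:** I held the plate by its near lug and lowered it over the post until contact. The contact height was within 0.1 mm of the predicted one. After pressing to about 14 N I backed off, then released it. A picture taken after release showed the plate flat on the collar and the stand level.

**Last checks:**
- **Weight:** the force reading was between 6.0 and 7.0 N, against about 7.1 N expected for the whole stand.
- **Steadiness:** moment about 0 N m and joint speeds about zero.
- **Tarts:** in the side and scene cameras, the tarts visible below the plate moved to within about 2 px of where a level 99.5 mm lift should put them.

**Not checked by eye:** I had used up the 12 pictures, so the final view of the lifted stand was refused. The seated plate and level stand after the lift rest on these numbers, plus the picture taken before the lift. The third tart was hidden from both cameras at the end, so its place rests on the weight reading alone.

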